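Bring a lens cell out from under the inspection head and hold it up

TASK

The lens cell sits in its nest on the rail carrier, under the inspection head. Push the carrier along the rail by its upright post, out from under the head, until it clicks into the unload station, with the cell still in its nest. Then lift the cell straight up out of the nest, at least 10 cm, and finish while holding it there above the nest, level and still, with the carrier left in the station and the loose things beside the rail not disturbed.

Things in the scene. Friction and masses are not known exactly. Their poses are not given: they have to be found in the camera images.
- rail: fixed rail unit: dark steel base plate 100 x 360 x 10 mm with an aluminium rail along its y axis and end stops. Origin: underside centre of the base plate, on the bench; x across the rail, away from the robot; z up. Inspection head at y = +80 mm, unload station at y = -70 mm, marked by a small fixed pointer blade behind the rail (x = +56 mm, 38 mm high)
- head (a point): centre of the underside, 96 mm above the bench, of the white inspection head that overhangs the rail: 80 mm along the rail, its top 136 mm above the bench, reaching 44 mm from the rail's centre line toward the robot and 91 mm away from it, on a column behind the rail. Axes as the rail unit
- carrier (a joint): carrier along the rail, m: 0 under the head, growing along the rail's -y (to the right); starts at 0. 0.150 = unload station: a spring plunger drops between two ribs. Slides at about 1 N; from 0.138 it climbs the first rib (about 5 N) to 0.144, then snaps in; about 5 N drives it out on the far side, on to the end stop at 0.190. Stays where left
- station (a point): fixed point on the rail's centre line at the unload station, 57 mm above the bench; the nest point lies on it when the carrier is in the station. Axes as the rail unit
- push_post (a point): centre of the top, 95 mm above the bench, of the carrier's upright steel post: diameter 14 mm, free from 41 to 95 mm above the bench, on a bracket on the robot's side, 75 mm from the nest centre; moves with the carrier. The head's front edge is 31 mm from its axis sideways, and lies above the post's top. Axes as the rail unit
- nest (a point): centre of the nest's seat on the carrier, 57 mm above the bench; moves with the carrier. Four arms at 45 degrees to the rail, each with a lip 4 mm high round the cell; between the lips (along and across the rail) fingers up to 24 mm wide pass beside the cell, down to the carrier's plate 20 mm below the cell's underside. Axes as the rail unit
- lens_cell: bright metal lens cell, a ring with glass, 44 mm diameter, 14 mm high, 35 to 70 g. Origin: centre of its underside, z up along its axis. It starts in the nest
- loupe: black eye loupe, 33 mm diameter, 32 mm high, standing on the bench to the right of the rail; origin centre of underside. Leave alone
- spacer_ring: bright flat ring, 50 mm diameter, 9 mm high, lying on the bench to the right of the rail; origin centre of underside. Leave alone
- black_cell: black lens cell, 33 mm diameter, 18 mm high, on the bench to the left of the rail; origin centre of underside. Leave alone
Mind the look-alikes: they are no part of the job. What is shaped like the lens_cell but yellow is not meant.

How it is judged (in metres and radians):
On the way:
1. the carrier is in the unload station with the lens cell still seated in its nest (value of joint carrier between 0.145 and 0.155 m and distance between lens_cell and nest below 0.005 m), for 0.3 s.
At the end, for the whole second after the job is handed in: The lens cell is held in the fingers, 85 to 250 mm above its seat and within 50 mm of the nest's centre seen from above, level within 0.12 rad, at rest (under 20 mm/s and 0.15 rad/s), touching no part of the rail unit; the carrier stands within 5 mm of the unload station (z of lens_cell in the frame of nest between 0.085 and 0.25 m and horizontal distance between lens_cell and nest below 0.05 m and angle between lens_cell's own z axis and vertical below 0.12 rad and linear speed of lens_cell below 0.02 m/s and angular speed of lens_cell below 0.15 rad/s and contact force between lens_cell and the fingers above 1 N and contact force between lens_cell and rail below 0.1 N and value of joint carrier between 0.145 and 0.155 m); the arm keeps its last pose, push and grip.
It fails at once if the lens cell is tipped by more than 0.4 rad (angle between lens_cell's own z axis and vertical above 0.4 rad).
It fails at once if a bystander is moved by more than 30 mm (distance of any of loupe, spacer_ring, black_cell from where it was at the start of the episode above 0.03 m).
It also fails if it takes over 48 s, if anything falls off the work surface, if the arm or the gripper's body presses on something with over 40 N, if the wrist force passes 120 N, or if a joint passes its speed limit or range.

ROBOT

A 6-joint arm with a two-finger parallel gripper is mounted at the origin on a cart in front of the work surface, level with it; the furniture and walls round the work are solid. World frame = base frame: x ahead of the robot, y to its left, z up, the work surface at z = 0. Lengths are in m, angles in degrees, forces in N, time in s.
With the tool pointing down it reaches from about 0.3 to 0.75 m from the base axis. Payload 8.5 kg.
Tool frame: the origin (TCP) lies at the very end of the fingers, on their centre line; the grasp point (between the pads) lies env.pinch_z behind it (env.pinch_z is the distance from the TCP to the grasp point, in m); z points along the fingers, y is the line along which they close (so a half turn about z gives the same grasp; the last joint's range is limited). The gripper opens to 85 mm and grips with 20 to 120 N. Pads are 22 mm wide; open, the fingers measure 114 mm over their backs; the gripper's body (76 mm by 85 mm) begins 54 mm behind the grasp point. The pads swing forward as they close: fully open they stand 13 mm farther back than shut.
Start: joints at [55.044, 21.807, 74.336, -0, 83.858, -12.336], TCP at [0.212, 0.508, 0.231] pointing down, gripper open.
Joint ranges: [-178.18, 178.18], [-50.72, 133.34], [12.68, 142.11], [-81.47, 261.47], [9.98, 163.14], [-165.26, 165.26]. Speed limits (degrees/s): [136.94, 136.94, 180, 180, 180, 180].

INTERFACE

Orientations are given as a 3x3 rotation matrix whose columns are the frame's x, y, z axes.
In Python, from rig import telemetry, get_image, env gives the robot as it stands. The module is installed in compiled form; this text tells all that it offers.
- The arm moves only by the tool apply_moves, never from a script. Its argument "series" is a list of rows, each a list of 7 numbers: the shift along the tool's x, y, z in mm, then the turn, a rotation vector about the tool's x, y, z in degrees, then the opening, from 0 (shut) to 1 (fully open). A call has 1 to 12 rows; each row shifts and turns the commanded pose from where the row before left it, along the tool's axes as they then stand; what a row does not reach is not made up. A row lasts 1/8 s, in which the tool goes at most 62.5 mm and 10.7 degrees, less where a joint would pass 70% of its speed; a pose out of reach is approached as far as the arm can. A call with a gripper value outside its range is refused whole. The fingers move at their own pace and stop on an object; "grip_force" is the grip in N (left out, the last holds). Time passes only in rows, so rows that do not move let the fingers close. It gives the time, the measured TCP pose, the force, the opening and the grip force at its end, in the units of the state.
- telemetry.observe(): the state, without advancing time (a new reading comes with each control period).
- get_image(name): name is "scene" or "top"; returns a dict with "frame" (480x640x3 uint8, red, green, blue), "z_map" (480x640 float32, m along the optical axis (not along the pixel's ray), 0 where there is no reading), "vertical_fov" (degrees; the focal length in pixels is half the picture's height over the tangent of half this angle, whatever the lens; pixels are square), "cx", "cy" (the principal point, pixels), "eye" and "attitude" of the camera in the world. Camera axes: x right, y up, looking along -z (the intrinsics and any distortion apply to the point x, -y, -z); pixel columns grow to the right and rows downward; lengths in m; the calibration is good to about 2 mm. A picture is of the moment at which its call begins.
- env.close_job(): hands the job in; it is judged then, once.
The state is a dict: "time_s": time; "q": joint angles; "qvel": joint speeds; "joint_efforts": joint torques, N m; "position": TCP position; "tool_rot": TCP orientation; "ft_force": force on the tool from outside, world axes, zero at the start; "wrist_torque": the same for the moment, N m; "grip_width": finger opening in m; "gripper_force": force on a finger pad.
Only numpy, scipy, OpenCV 4.12 (cv2) and the standard library are available. Lean on these libraries where they do the work, as an engineer would, in place of code of your own. Each camera call takes 0.05 s, during which the arm holds its last target. There are 200 camera calls.

## Working session

There is one attempt and no reset: what is moved stays moved. The work goes in short steps, Python scripts to look and compute and a tool call to move; the robot and the scene stay as the last step left them, time stands still between calls to the robot, and variables do not carry over. Pictures are saved under pics/ and viewed, at most 10 in all, crops included, and the job is handed in when it is done.

Besides the shell and the picture viewer there is one more tool, called after "Emit:" as a command line: name --pt "numbers of a row" for each row, then --argument value for the rest. apply_moves: Moves the arm, as the interface text tells. Its arguments: {"type":"object","properties":{"series":{"type":"array"},"grip_force":{"type":"number"}},"required":["series"]}

```bash
mkdir -p pics; cat > h.py <<'E'
import numpy as np, cv2
from rig import telemetry, get_image, env
def cloud(im):
    f=240/np.tan(np.radians(im["vertical_fov"])/2); z=im["z_map"]
    v,u=np.mgrid[:480,:640]
    p=np.stack([(u-im["cx"])/f*z,-(v-im["cy"])/f*z,-z],-1)
    return p@np.array(im["attitude"]).T+np.array(im["eye"])
def save(im,n): cv2.imwrite(f"pics/{n}.png",im["frame"][:,:,::-1])
E
python3 - <<'E'
from h import *
for n in("scene","top"):
    im=get_image(n); save(im,n+"0"); np.save(n+"0.npy",cloud(im)); print({k:v for k,v in im.items() if k not in("frame","z_map")})
print(env.pinch_z, telemetry.observe())
E
```

```text
{'vertical_fov': 42.30909927896835, 'cx': 319.09839076620864, 'cy': 239.94947249042326, 'eye': array([-0.1758053 , -0.78207661,  0.75546717]), 'attitude': array([[ 0.74740065,  0.34479745, -0.56789699],
       [-0.66436906,  0.39104128, -0.6369462 ],
       [ 0.00245375,  0.8533472 ,  0.52133726]])}
{'vertical_fov': 46.122080872095495, 'cx': 324.25750531585635, 'cy': 227.6626196753653, 'eye': array([0.32710538, 0.03346087, 1.40376845]), 'attitude': array([[ 0.01492023,  0.98378281, -0.1787422 ],
       [-0.99970079,  0.01814257,  0.01640677],
       [ 0.01938354,  0.17844393,  0.98375914]])}
0.0187 {'time_s': 0.1, 'q': array([ 5.50437287e+01,  2.18372798e+01,  7.43786220e+01, -6.34349144e-04,
        8.38568717e+01, -1.23367968e+01]), 'qvel': array([ 0.02397047, -0.06617415, -0.19797168,  0.02564495, -0.09849287,
        0.09445685]), 'joint_efforts': array([ 2.93235491e-03, -4.49220693e+01, -2.31659657e+01, -2.03876589e-04,
        3.64801948e-03,  1.13015253e-05]), 'position': array([0.21140067, 0.50747604, 0.23078264]), 'tool_rot': array([[-9.23079909e-01,  3.84607547e-01, -7.18703334e-04],
       [ 3.84608131e-01,  9.23079351e-01, -1.04729649e-03],
       [ 2.60622074e-04, -1.24315749e-03, -9.99999193e-01]]), 'ft_force': array([ 1.04087807, -1.24304508, -0.06955838]), 'wrist_torque': array([-0.00159147,  0.02746794,  0.01547046]), 'gripper_force': 0.0, 'grip_width': 0.08541718174165894}
```

View pics/scene0.png

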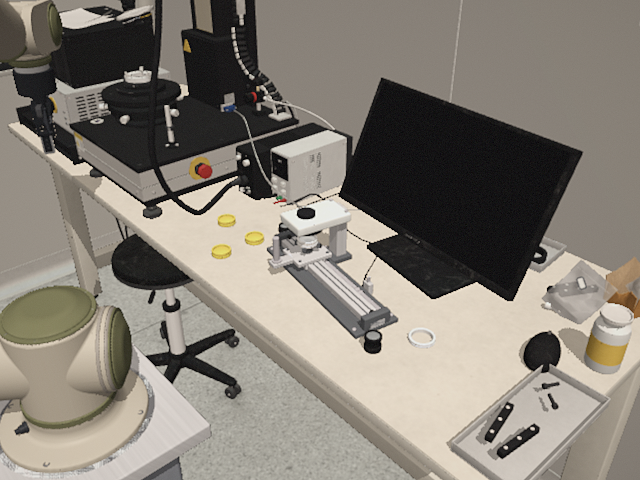

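View pics/top0.png

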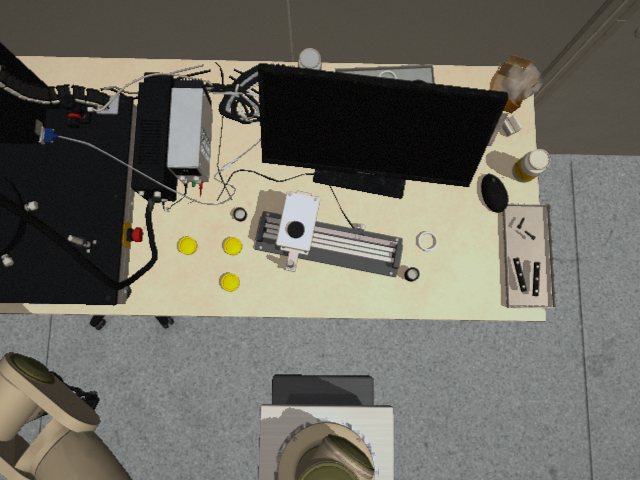

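The scene view shows the rail from about (275,250) to (390,320), with the white head at (315,215), the post near (276,245), the loupe at (372,342) and the ring at (421,338). In the top view the plate runs (257,213)–(402,272), with the post near (291,262). The monitor is behind the rail.

```bash
python3 - <<'E'
from h import *
P=np.load("top0.npy"); S=np.load("scene0.npy")
def roi(p,lo,hi,x=(.35,.75),y=(-.25,.3)):
    return (p[...,2]>lo)&(p[...,2]<hi)&(p[...,0]>x[0])&(p[...,0]<x[1])&(p[...,1]>y[0])&(p[...,1]<y[1])
im=cv2.imread("pics/top0.png"); 
uv=np.zeros((480,640),bool); uv[205:280,245:410]=1
# plate: dark pixels near z .01
for nm,p,f in(("top",P,"top0"),("scene",S,"scene0")):
    g=cv2.cvtColor(cv2.imread(f"pics/{f}.png"),cv2.COLOR_BGR2GRAY)
    m=roi(p,.004,.016)&(g<115)
    m=cv2.morphologyEx(m.astype(np.uint8),cv2.MORPH_OPEN,np.ones((2,2)))
    n,l,st,c=cv2.connectedComponentsWithStats(m)
    for i in np.argsort(-st[1:,4])[:3]+1:
        q=p[l==i]; print(nm,st[i],cv2.minAreaRect((q[:,:2]*1000).astype(np.float32)))
    for lo,hi,lab in((.128,.145,"headtop"),(.085,.1,"post"),(.064,.08,"cell"),(.028,.045,"z30-45"),(.012,.022,"low")):
        m=roi(p,lo,hi).astype(np.uint8); n,l,st,c=cv2.connectedComponentsWithStats(m)
        for i in range(1,n):
            if st[i,4]>12:
                q=p[l==i]; print(nm,lab,st[i],q.mean(0).round(4),q.min(0).round(3),q.max(0).round(3))
E
```

```text
top [ 314  170   93   29 1413] ((521.0801391601562, -64.82073974609375), (236.9656982421875, 402.8541259765625), 85.26397705078125)
top [ 299  248  100   30 1143] ((470.0169982910156, -27.405517578125), (173.11819458007812, 257.9609375), 33.06509017944336)
top [316 223  81  20 366] ((458.87579345703125, -68.62765502929688), (201.75491333007812, 265.3995056152344), 89.47526550292969)
top headtop [278 146 160  22 780] [ 0.7316 -0.0781  0.1364] [ 0.708 -0.249  0.128] [0.75  0.124 0.145]
top headtop [302 206   5   6  13] [0.6036 0.0604 0.1295] [0.597 0.055 0.128] [0.609 0.064 0.132]
top headtop [286 220  25  21 275] [0.5528 0.0759 0.1347] [0.529 0.045 0.128] [0.575 0.1   0.144]
top post [262 154 172  28 951] [ 0.7148 -0.041   0.092 ] [ 0.686 -0.249  0.085] [0.742 0.165 0.1  ]
top post [213 202  11   3  15] [0.62   0.2632 0.0921] [0.616 0.254 0.086] [0.624 0.275 0.099]
top post [287 260   7   6  27] [0.4813 0.0905 0.0945] [0.475 0.084 0.088] [0.487 0.097 0.098]
top cell [278 163  12   3  18] [0.7245 0.1131 0.0766] [0.723 0.1   0.072] [0.727 0.126 0.08 ]
top cell [233 169  13   4  15] [0.7
[... 8780 characters left out ...]
 17] [ 0.7382 -0.1949  0.0127] [ 0.725 -0.2    0.012] [ 0.749 -0.19   0.014]
scene low [364 283  10   8  40] [ 0.5822 -0.0817  0.0168] [ 0.576 -0.09   0.012] [ 0.591 -0.07   0.022]
scene low [441 286   7   5  19] [ 0.6997 -0.1838  0.013 ] [ 0.691 -0.192  0.012] [ 0.709 -0.175  0.015]
scene low [433 290  10   6  18] [ 0.6763 -0.1855  0.0128] [ 0.665 -0.191  0.012] [ 0.688 -0.177  0.014]
scene low [360 316  33  17 125] [ 0.5066 -0.1739  0.017 ] [ 0.476 -0.182  0.012] [ 0.549 -0.153  0.022]
scene low [353 324   6   8  19] [ 0.4741 -0.1541  0.0137] [ 0.469 -0.16   0.012] [ 0.487 -0.148  0.017]
scene low [364 340  18  11  83] [ 0.4604 -0.2125  0.0162] [ 0.452 -0.222  0.012] [ 0.48  -0.193  0.022]
```

```bash
python3 - <<'E'
from h import *
a=cv2.imread("pics/scene0.png")[180:380,240:450]
cv2.imwrite("pics/c1.png",cv2.resize(a,None,fx=2.85,fy=2.85,interpolation=cv2.INTER_CUBIC))
E
```

```text
(no output)
```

View pics/c1.png

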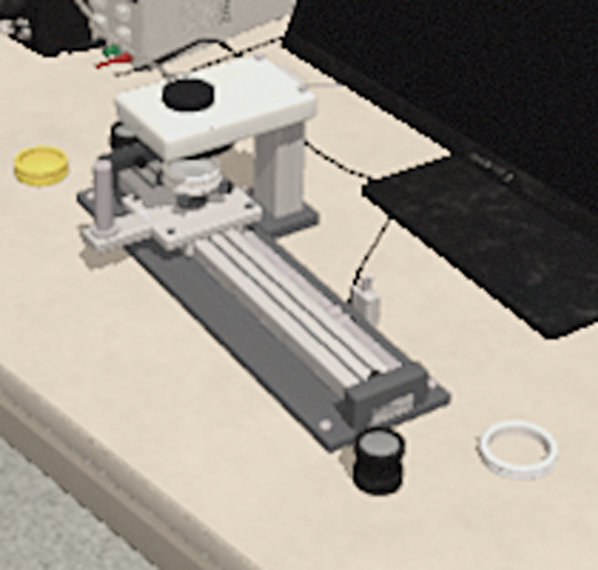

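The rail yaw comes out at about 10°, the post at about (0.4805, 0.090), the station at about (0.528, -0.071) and the loupe at (0.467, -0.207). The crop shows the cell in its nest under the head, with the post in front at crop (103,195). I'll move above the post with tool y along the rail.

Emit:
apply_moves --pt "0 0 0 0 0 -6.3 1" --pt "0 0 0 0 0 -6.3 1" --pt "-20 -43 0 0 0 0 1" --pt "-20 -43 0 0 0 0 1" --pt "-20 -43 0 0 0 0 1" --pt "-20 -44 0 0 0 0 1" --pt "-19 -44 0 0 0 0 1" --pt "-19 -44 0 0 0 0 1" --pt "-19 -43 0 0 0 0 1" --pt "-40 -12 0 0 0 0 0.7" --pt "-40 -12 0 0 0 0 0.5" --pt "-40 -12 0 0 0 0 0.5"

```text
time_s: 1.6
position: [0.4065, 0.1272, 0.2312]
tool_rot: [[-0.985, 0.174, -0.0], [0.174, 0.985, 0.0], [0.0, 0.0, -1.0]]
ft_force: [0.2, -0.5, -0.4]
grip_width: 0.0421
gripper_force: 0.0
```

Emit:
apply_moves --pt "-40 -12 0 0 0 0 0.5" --pt "-30 -12 0 0 0 0 0.5" --pt "-10 0 20 0 0 0 0.5" --pt "0 0 30 0 0 0 0.5" --pt "0 0 0 0 0 0 0.5"

```text
time_s: 2.22
position: [0.479, 0.0905, 0.1797]
tool_rot: [[-0.985, 0.174, -0.005], [0.174, 0.985, 0.0], [0.005, -0.001, -1.0]]
ft_force: [0.4, -0.3, -0.0]
grip_width: 0.0427
gripper_force: 0.0
```

```bash
python3 - <<'E'
from h import *
s=telemetry.observe(); p=s["position"]; R=s["tool_rot"]
print(s["time_s"],p,R.round(4),s["grip_width"],s["ft_force"])
d=np.array([.4805,.09,.07])-p; print("tool delta to post mm",(R.T@d*1000).round(1))
im=get_image("scene"); a=im["frame"][140:330,200:400,::-1]
cv2.imwrite("pics/c2.png",cv2.resize(a,None,fx=3,fy=3,interpolation=cv2.INTER_CUBIC))
# project TCP & post into crop
def pr(X):
    c=np.array(im["attitude"]).T@(X-im["eye"]);f=240/np.tan(np.radians(im["vertical_fov"])/2)
    return (np.array([im["cx"]+f*c[0]/-c[2]-200, im["cy"]-f*c[1]/-c[2]-140])*3).round()
print(pr(p),pr(np.array([.4805,.09,.095])))
E
```

```text
2.225 [0.47901653 0.0905469  0.17969661] [[-9.847e-01  1.742e-01 -4.800e-03]
 [ 1.742e-01  9.847e-01  2.000e-04]
 [ 4.800e-03 -6.000e-04 -1.000e+00]] 0.042723443762595986 [ 0.4189969  -0.29609374 -0.02718412]
tool delta to post mm [ -2.1  -0.2 109.7]
[218. 185.] [225. 294.]
```

View pics/c2.png

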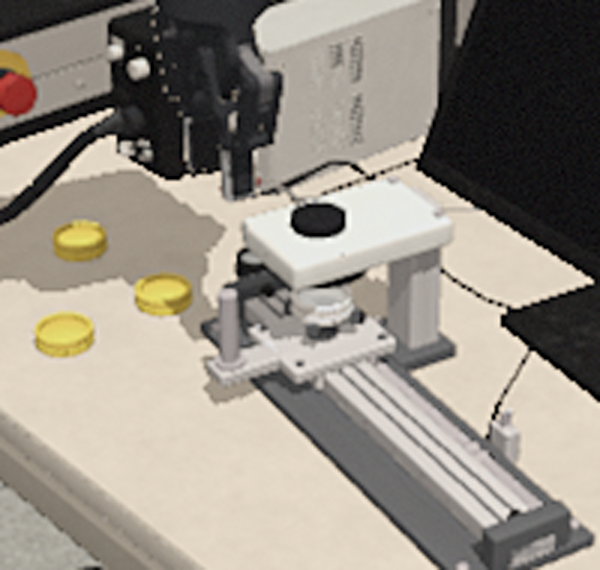

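The fingers are above the post at crop (238,190), and the post top is at (229,293). I'll descend astride the post and grip it.

Emit:
apply_moves --pt "0 0 30 0 0 0 0.5" --pt "0 0 30 0 0 0 0.5" --pt "0 0 25 0 0 0 0.5" --pt "0 0 15 0 0 0 0.5" --pt "0 0 8 0 0 0 0.5" --pt "0 0 0 0 0 0 0.1" --pt "0 0 0 0 0 0 0" --pt "0 0 0 0 0 0 0" --pt "0 0 0 0 0 0 0" --grip_force 20

```text
time_s: 3.4
position: [0.4806, 0.0907, 0.0742]
tool_rot: [[-0.985, 0.174, 0.002], [0.174, 0.985, 0.0], [-0.002, 0.0, -1.0]]
ft_force: [-0.7, 1.4, 6.9]
grip_width: 0.0131
gripper_force: 20.0
```

Emit:
apply_moves --pt "0 -2 0 0 0 0 0" --pt "0 -5 0 0 0 0 0" --pt "0 -8 0 0 0 0 0" --pt "0 -10 0 0 0 0 0" --pt "0 -10 0 0 0 0 0" --pt "0 -10 0 0 0 0 0" --pt "0 -10 0 0 0 0 0" --pt "0 -10 0 0 0 0 0" --pt "0 -10 0 0 0 0 0" --pt "0 -10 0 0 0 0 0" --pt "0 -8 0 0 0 0 0" --pt "0 -7 0 0 0 0 0"

```text
time_s: 4.9
position: [0.4627, -0.0081, 0.0742]
tool_rot: [[-0.985, 0.174, 0.001], [0.174, 0.985, -0.0], [-0.001, 0.0, -1.0]]
ft_force: [-1.7, 1.3, 8.1]
grip_width: 0.013
gripper_force: 20.3
```

Emit:
apply_moves --pt "0 -6 0 0 0 0 0" --pt "0 -6 0 0 0 0 0" --pt "0 -6 0 0 0 0 0" --pt "0 -5 0 0 0 0 0" --pt "0 -4 0 0 0 0 0" --pt "0 -4 0 0 0 0 0" --pt "0 -4 0 0 0 0 0" --pt "0 -4 0 0 0 0 0" --pt "0 -4 0 0 0 0 0" --pt "0 -4 0 0 0 0 0" --pt "0 -3 0 0 0 0 0" --pt "0 0 0 0 0 0 0"

```text
time_s: 6.4
position: [0.4538, -0.0571, 0.0741]
tool_rot: [[-0.985, 0.174, 0.0], [0.174, 0.985, -0.0], [-0.0, -0.0, -1.0]]
ft_force: [-4.3, 0.6, 9.7]
grip_width: 0.0132
gripper_force: 20.4
```

```bash
python3 - <<'E'
from h import *
s=telemetry.observe(); p=s["position"]; R=s["tool_rot"]
print(s["time_s"],p,s["grip_width"],s["ft_force"], R.T@(p-np.array([.4806,.0907,.0742]))*1000)
im=get_image("scene"); a=im["frame"][190:360,260:440,::-1]
cv2.imwrite("pics/c3.png",cv2.resize(a,None,fx=3.3,fy=3.3,interpolation=cv2.INTER_CUBIC))
E
```

```text
6.4 [ 0.45379993 -0.05710698  0.07414518] 0.013240409799144886 [-4.31689818  0.63214193  9.70409826] [ 6.69673630e-01 -1.50215505e+02  6.94029592e-02]
```

View pics/c3.png

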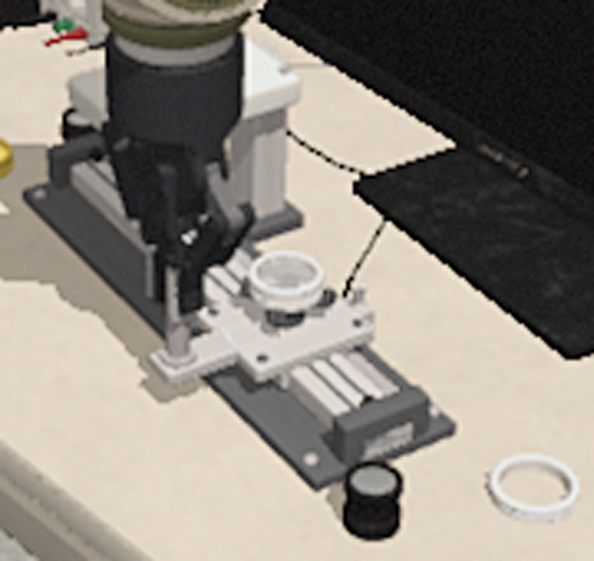

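The carrier is at the station pointer, at crop (358,295), and the cell is still seated, ring at (287,278). I'll release the post, lift clear and measure the cell.

Emit:
apply_moves --pt "0 0 0 0 0 0 0.2" --pt "0 0 0 0 0 0 0.5" --pt "0 0 0 0 0 0 0.6" --pt "0 0 -15 0 0 0 0.6" --pt "0 0 -30 0 0 0 0.6" --pt "0 0 -35 0 0 0 0.8" --pt "30 10 -30 0 0 0 1" --pt "40 20 0 0 0 0 1" --pt "40 20 0 0 0 0 1" --pt "0 0 0 0 0 0 1"

```text
time_s: 7.7
position: [0.3524, 0.0125, 0.1834]
tool_rot: [[-0.985, 0.172, -0.0], [0.172, 0.985, 0.0], [0.0, 0.0, -1.0]]
ft_force: [0.2, -0.4, -0.5]
grip_width: 0.0853
gripper_force: 0.0
```

```bash
cat > cell.py <<'E'
from h import *
def castpx(im,u,v,z):
    f=240/np.tan(np.radians(im["vertical_fov"])/2)
    d=np.array(im["attitude"])@np.array([(u-im["cx"])/f,-(v-im["cy"])/f,-1]); e=np.array(im["eye"])
    return e+d*(z-e[2])/d[2]
if __name__=="__main__":
    for n in("scene","top"):
        im=get_image(n); P=cloud(im); g=im["frame"].min(-1)
        for lo,hi,c,lab in((.063,.08,(.5276,-.071),"cell"),(.085,.1,(.454,-.057),"post")):
            m=(P[...,2]>lo)&(P[...,2]<hi)&(np.hypot(P[...,0]-c[0],P[...,1]-c[1])<.035)
            v,u=np.nonzero(m)
            if len(u)<5: print(n,lab,"few"); continue
            q=P[m]; (cx,cy),r=cv2.minEnclosingCircle((q[:,:2]*1000).astype(np.float32))
            print(n,lab,len(u),"enc",round(cx,1),round(cy,1),round(r,1),"mean",q.mean(0).round(4),"bbox",u.min(),u.max(),v.min(),v.max())
            h=cv2.convexHull(np.stack([u,v],1).astype(np.int32))
            M=cv2.moments(h); print("  hullcast",castpx(im,M["m10"]/M["m00"],M["m01"]/M["m00"],.069 if lab=="cell" else .095)[:2].round(4))
        a=im["frame"][210:290,300:380,::-1] if n=="top" else im["frame"][240:330,290:390,::-1]
        cv2.imwrite(f"pics/d_{n}.png",cv2.resize(a,(400,400),interpolation=cv2.INTER_CUBIC))
    cv2.imwrite("pics/d.png",np.hstack([cv2.imread("pics/d_scene.png"),cv2.imread("pics/d_top.png")]))
    s=telemetry.observe(); print(s["time_s"],s["position"],s["tool_rot"].round(4))
E
python3 cell.py
```

```text
scene cell 306 enc 529.0 -74.6 27.8 mean [ 0.528  -0.0732  0.0696] bbox 334 359 266 284
  hullcast [ 0.5271 -0.0748]
scene post 59 enc 457.4 -58.8 9.6 mean [ 0.4547 -0.0599  0.092 ] bbox 310 317 271 279
  hullcast [ 0.4519 -0.0629]
top cell 268 enc 526.5 -72.5 25.3 mean [ 0.5278 -0.0724  0.0694] bbox 349 368 237 254
  hullcast [ 0.5272 -0.0723]
top post 25 enc 454.9 -59.4 6.9 mean [ 0.4544 -0.0593  0.0942] bbox 352 357 272 278
  hullcast [ 0.4542 -0.0597]
7.8 [0.35488974 0.01104715 0.1836123 ] [[-9.848e-01  1.736e-01  1.200e-03]
 [ 1.736e-01  9.848e-01 -5.000e-04]
 [-1.300e-03 -3.000e-04 -1.000e+00]]
```

View pics/d.png

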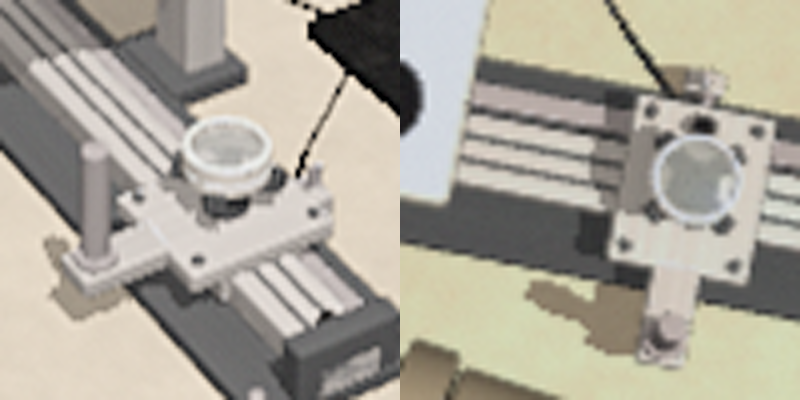

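Both views show the cell seated at about (0.5275, -0.072), with the post at (0.4544, -0.0593). Gripping the post showed the cameras reading about 2 mm off along the rail, so I'll aim for (0.5277, -0.0702) in the robot frame. I'll go above the cell next.

Emit:
apply_moves --pt "-20 -5 0 0 0 0 1" --pt "-35 -10 0 0 0 0 1" --pt "-40 -10 0 0 0 0 1" --pt "-40 -10 0 0 0 0 1" --pt "-34 -10 0 0 0 0 1" --pt "-15 -5 10 0 0 0 1" --pt "0 0 30 0 0 0 1" --pt "0 0 25 0 0 0 1" --pt "0 0 15 0 0 0 1" --pt "0 0 5 0 0 0 1" --pt "0 0 0 0 0 0 1"

```text
time_s: 9.18
position: [0.5268, -0.0701, 0.0981]
tool_rot: [[-0.985, 0.174, -0.0], [0.174, 0.985, 0.0], [0.001, 0.0, -1.0]]
ft_force: [0.4, -0.1, 0.2]
grip_width: 0.0857
gripper_force: 0.0
```

```bash
python3 - <<'E'
from cell import *
s=telemetry.observe(); p=s["position"]; R=s["tool_rot"]
print(s["time_s"],p,R.round(4), (R.T@(np.array([.5277,-.0702,.043])-p)*1000).round(1))
im=get_image("scene"); a=im["frame"][210:330,280:410,::-1]
cv2.imwrite("pics/c4.png",cv2.resize(a,None,fx=5,fy=5,interpolation=cv2.INTER_CUBIC))
P=cloud(im)
m=(P[...,2]>.09)&(P[...,2]<.13)&(np.hypot(P[...,0]-.5277,P[...,1]+.0702)<.08)&(im["frame"].max(-1)<70)
rx=np.array([.985,-.174]);ry=np.array([.174,.985])
q=P[m]; w=q[:,:2]-p[:2]; x=w@rx*1000;y=w@ry*1000
for sel in(y<-25,y>25): print(sel.sum(), np.percentile(x[sel],[0,5,50,95,100]).round(1),np.percentile(y[sel],[0,50,100]).round(1),q[sel][:,2].min()) if sel.any() else None
E
```

```text
9.175 [ 0.52676614 -0.07007403  0.09813662] [[-9.847e-01  1.741e-01 -5.000e-04]
 [ 1.741e-01  9.847e-01  2.000e-04]
 [ 5.000e-04  1.000e-04 -1.000e+00]] [-1.   0.  55.1]
34 [-7.2 -5.6 -0.2  6.3  6.6] [-57.6 -54.7 -46. ] 0.11180463221650594
70 [-8.3 -7.5  1.4 11.1 13.2] [38.7 43.2 47. ] 0.11376931765244302
```

View pics/c4.png

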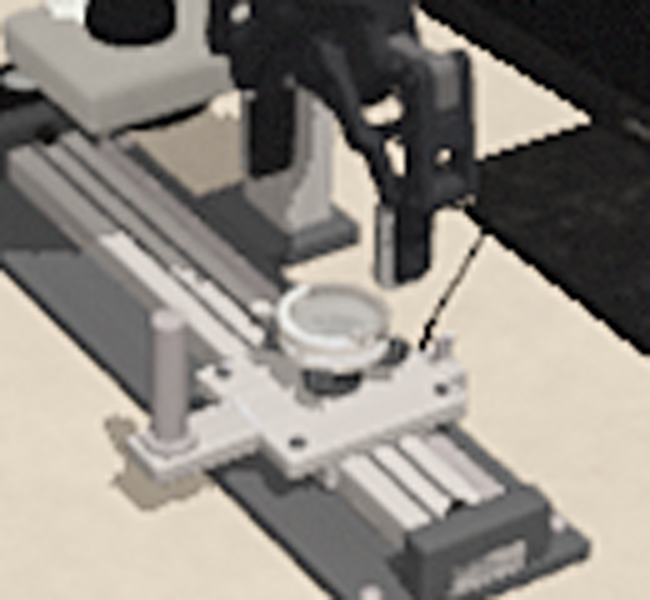

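The open fingers straddle the cell, right finger at crop (405,250) and cell at (333,325), and the lateral alignment is within about 1 mm. I'll descend and close.

Emit:
apply_moves --pt "-1 0 15 0 0 0 1" --pt "0 0 20 0 0 0 1" --pt "0 0 15 0 0 0 1" --pt "0 0 6 0 0 0 1" --pt "0 0 0 0 0 0 0.8" --pt "0 0 0 0 0 0 0.65" --pt "0 0 0 0 0 0 0.55" --pt "0 0 0 0 0 0 0.5" --pt "0 0 0 0 0 0 0.3" --pt "0 0 0 0 0 0 0.3" --pt "0 0 0 0 0 0 0.3" --grip_force 25

```text
time_s: 10.6
position: [0.528, -0.0703, 0.0429]
tool_rot: [[-0.985, 0.174, 0.001], [0.174, 0.985, -0.0], [-0.001, -0.0, -1.0]]
ft_force: [-1.2, 0.5, 6.3]
grip_width: 0.0435
gripper_force: 24.7
```

Gripped at 43.5 mm, which matches the cell's 44 mm diameter. I'll lift it slowly, straight up.

Emit:
apply_moves --pt "0 0 -3 0 0 0 0.3" --pt "0 0 -5 0 0 0 0.3" --pt "0 0 -8 0 0 0 0.3" --pt "0 0 -12 0 0 0 0.3" --pt "0 0 -16 0 0 0 0.3" --pt "0 0 -18 0 0 0 0.3" --pt "0 0 -20 0 0 0 0.3" --pt "0 0 -20 0 0 0 0.3" --pt "0 0 -15 0 0 0 0.3" --pt "0 0 -8 0 0 0 0.3" --pt "0 0 -3 0 0 0 0.3" --pt "0 0 0 0 0 0 0.3"

```text
time_s: 12.1
position: [0.5277, -0.0701, 0.1701]
tool_rot: [[-0.985, 0.174, -0.0], [0.174, 0.985, 0.0], [0.0, 0.0, -1.0]]
ft_force: [0.3, 0.0, -0.3]
grip_width: 0.0428
gripper_force: 25.5
```

Emit:
apply_moves --pt "0 0 0 0 0 0 0.3" --pt "0 0 0 0 0 0 0.3" --pt "0 0 0 0 0 0 0.3" --pt "0 0 0 0 0 0 0.3"

```text
time_s: 12.6
position: [0.5278, -0.0702, 0.1702]
tool_rot: [[-0.985, 0.174, -0.0], [0.174, 0.985, 0.0], [0.0, 0.0, -1.0]]
ft_force: [0.2, -0.3, -0.4]
grip_width: 0.0431
gripper_force: 25.5
```

```bash
python3 - <<'E'
from cell import *
s=telemetry.observe(); print(s["time_s"],s["position"],s["grip_width"],s["ft_force"],s["qvel"].round(2))
im=get_image("scene"); a=im["frame"][170:330,270:430,::-1]
cv2.imwrite("pics/c5.png",cv2.resize(a,None,fx=3.7,fy=3.7,interpolation=cv2.INTER_CUBIC))
P=cloud(im); m=(P[...,2]>.08)&(P[...,2]<.1)&(np.hypot(P[...,0]-.454,P[...,1]+.058)<.03)
print(P[m].mean(0))
E
```

```text
12.6 [ 0.52780127 -0.07016093  0.17024409] 0.04307718212018252 [ 0.1991838  -0.28372094 -0.42344637] [-0.03 -0.   -0.   -0.03 -0.04 -0.07]
[ 0.45453284 -0.06014297  0.09007029]
```

View pics/c5.png

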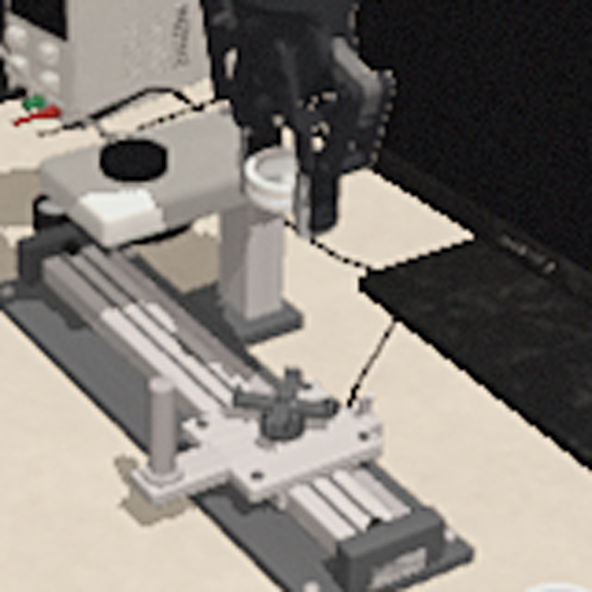

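The cell is held level between the fingers at crop (272,180), about 127 mm above the empty nest at (285,410). The carrier is still at the pointer, so I'm handing in.

```bash
python3 -c "
from rig import env
print(env.close_job())"
```

```text
the job is handed in; nothing more can be done
None
```

The job is handed in: the carrier is in the unload station and the lens cell is held level and still about 127 mm above its nest; I did not touch the loupe, spacer ring or black cell, and no verdict was returned.

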